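Test the spring of the blue button

ROBOT

A 6-joint arm with a two-finger parallel gripper is mounted at the origin on the work surface. World frame = base frame: x ahead of the robot, y to its left, z up, the work surface at z = 0. Lengths are in m, angles in degrees, forces in N, time in s.
With the tool pointing down it reaches from about 0.375 to 0.9 m from the base axis. Payload 3.1 kg.
Tool frame: the origin (TCP) lies on the centre line of the jaws, within the pads' length; the fingertips stand 8 mm ahead of it and the grasp point (between the pads) lies 11 mm behind it; z points along the fingers, y is the direction in which the jaws open and shut (so a half turn about z gives the same grasp; the last joint's range is limited). The gripper opens to 87 mm and grips with 3 to 60 N. Pads are 19 mm wide; open, the fingers measure 117 mm over their backs; the gripper's body (75 mm by 190 mm) begins 51 mm behind the grasp point.
Start: joints at [62.653, 30.224, 82.088, -0, 67.689, -10.227], TCP at [0.184, 0.597, 0.231] pointing down, gripper open.
Joint ranges: [-176.69, 176.69], [-43.24, 126.21], [12.49, 139.97], [-82, 262], [0, 151.66], [-163.58, 163.58]. Speed limits (degrees/s): [159.86, 159.86, 180, 180, 180, 180].

INTERFACE

Orientations are given as a 3x3 rotation matrix whose columns are the frame's x, y, z axes.
In Python, from rig import * gives the robot as it stands. The module is installed in compiled form; this text tells all that it offers.
- The arm moves only by the tool arm_command, never from a script. Its argument "commands" is a list of rows, each an object with "translation": the shift along the tool's x, y, z scaled (see below), a list of three; "dr": the turn, a rotation vector about the tool's x, y, z scaled (see below), a list of three; "jaw": the closure, from 0 (fully open) to 1 (shut). In form: [{"translation": [x, y, z], "dr": [ax, ay, az], "jaw": jaw}, ...]. A call has 1 to 12 rows; each row shifts and turns the commanded pose from where the row before left it, along the tool's axes as they then stand; what a row does not reach is not made up. The controller multiplies each number of a shift by 25 mm and each number of a turn by 6 degrees. A row lasts 1/12 s, in which the tool goes at most 41.7 mm and 7.16 degrees, less where a joint would pass 70% of its speed; a pose out of reach is approached as far as the arm can. A call with a number of a shift or a turn outside -1 to 1 is refused whole. A call with a gripper value outside its range is refused whole. The fingers move at their own pace and stop on an object; the grip force is fixed at half the most. Time passes only in rows, so rows that do not move let the fingers close. It gives the time, the measured TCP pose, the force and the opening at its end, in the units of the state.
- read_state(): the state, without advancing time (a new reading comes with each control period).
- capture(name): name is "scene" or "top" or "wrist"; returns (picture, depth): 384x512x3 uint8, red, green, blue; 384x512 float32, m along the optical axis (not along the pixel's ray), 0 where there is no reading.
- camera_model(name): a dict with "intrinsics" (3x3 intrinsics, pixels), "pose" (4x4, takes a point from camera to world coordinates); the wrist camera has in their place "mount" (4x4, takes a point from camera to tool coordinates, whose origin is the TCP and whose axes are the flange's). Camera axes: x right, y down, z forward; pixel columns grow to the right and rows downward; lengths in m; the calibration is good to about 2 mm. The wrist camera is an equidistant fisheye: a pixel r from the principal point sees the ray r / f radians off the axis. A picture is of the moment at which its call begins: read the wrist's pose just before it. camera_model takes no time and is no camera call.
- hand_in(): hands the job in, once; it reports no verdict.
The state is a dict: "time_s": time; "joint_positions": joint angles; "qvel": joint speeds; "tau": joint torques, N m; "position": TCP position; "tcp_rot": TCP orientation; "force": force on the tool from outside, world axes, zero at the start; "moment": the same for the moment, N m; "opening": opening from 0.0 (shut) to 1.0 (fully open).
Only numpy, scipy, OpenCV 4.12 (cv2) and the standard library are available. Lean on these libraries where they do the work, as an engineer would, in place of code of your own. Each camera call takes 0.05 s, during which the arm holds its last target.

TASK

Three wooden drawer-pull blanks lie on a rack, each fitted with a round sprung button. Test the spring of the blue button: press it in lightly with the fingertips, part of the way but never down to its stop, and keep it there for a full second. Then draw back up well clear of it, by more than a hand's width, without shifting its blank; leave the red and the white blanks with their buttons, the jar and the pencil untouched.

Things in the scene. Friction and masses are not known exactly. Their poses are not given: they have to be found in the camera images.
- blue_button_top (a point): centre of the upper face of the blue round sprung button (40 mm diameter, standing 10 mm above the blank's upper face, ringed by a thin steel collar 1 mm high); it moves with the button, z points up, x runs along the blank to its pointed end. Released, it is about 92 mm above the table.
- red_button_top (a point): centre of the upper face of the red round sprung button (40 mm diameter, standing 10 mm above the blank's upper face, ringed by a thin steel collar 1 mm high); it moves with the button, z points up, x runs along the blank to its pointed end. Released, it is about 92 mm above the table.
- white_button_top (a point): centre of the upper face of the white round sprung button (40 mm diameter, standing 10 mm above the blank's upper face, ringed by a thin steel collar 1 mm high); it moves with the button, z points up, x runs along the blank to its pointed end. Released, it is about 92 mm above the table.
- blue_blank: loose picket-shaped ash drawer-pull blank with the blue button, about 0.35 kg, 66 mm wide (y), 42 mm thick (z), 203 mm long (x): square end at x = -100 mm, pointed end at x = +103 mm. Origin on its underside, mid-width; the button's axis is at x = +10 mm. It lies flat across the rack.
- red_blank: loose picket-shaped ash drawer-pull blank with the red button, about 0.35 kg, 66 mm wide (y), 42 mm thick (z), 203 mm long (x): square end at x = -100 mm, pointed end at x = +103 mm. Origin on its underside, mid-width; the button's axis is at x = -15 mm. It lies flat across the rack.
- white_blank: loose picket-shaped ash drawer-pull blank with the white button, about 0.35 kg, 66 mm wide (y), 42 mm thick (z), 203 mm long (x): square end at x = -100 mm, pointed end at x = +103 mm. Origin on its underside, mid-width; the button's axis is at x = +25 mm. It lies flat across the rack.
- blue_button (a joint): how far the blue button is pressed in, m: 0 = fully out, 0.008 = down on its stop. A plain spring of about 1.2 N per mm (about 5 N at half travel, 9.6 N at the stop); it springs back when let go
- rack: fixed low wooden rack under the blanks, 200 mm (x) by 440 mm (y), 40 mm high: two battens along y at x = -60 and +60 mm. Origin at its centre on the table; the blanks lie across it about 140 mm apart, in any order
- jar: loose amber glass jar with a steel lid, 64 mm diameter, 85 mm high, standing on the table beyond the rack; origin at the centre of its underside
- pencil: loose flat yellow carpenter's pencil, about 165 mm long (x), 13 mm wide, 8 mm thick, lying on the table beside the rack; origin under the middle of its yellow shaft
Things that resemble listed ones, but are neither listed nor needed, are in the scene too. Leave any pink or purple look-alike of the blue_blank alone.

How it is judged (in metres and radians):
On the way, in this order (a step that is already met when the one before it is completed fails the run):
1. the fingertips keep the blue button pressed in by more than 1 mm, without a break for 0.7 s (contact force between the fingers and blue_blank above 0.2 N and value of joint blue_button above 0.001 m), for 0.7 s.
2. the hand has drawn back: grasp point more than 100 mm above the blue button (z of the grasp point in the frame of blue_button_top above 0.1 m), for 0.1 s.
At the end, for the whole second after the job is handed in: The blue button has sprung back out (within 1.5 mm). The hand is clear of everything, its grasp point more than 100 mm above the blue button; all three blanks, the jar and the pencil are within 10 mm of where they started; the blue blank lies flat (within 0.05 rad) and still (value of joint blue_button below 0.0015 m and z of the grasp point in the frame of blue_button_top above 0.1 m and distance of each of blue_blank, red_blank, white_blank, jar, pencil from where it was at the start of the episode below 0.01 m and angle between blue_blank's own z axis and vertical below 0.05 rad and linear speed of blue_blank below 0.02 m/s); the robot touches nothing.
It fails at once if the blue button is pushed down to its stop (more than 7.2 mm of its 8 mm) (value of joint blue_button above 0.0072 m).
It fails at once if the blue blank is shifted or lifted by more than 10 mm (distance of blue_blank from where it was at the start of the episode above 0.01 m).
It fails at once if the robot touches the red or white blank, the jar or the pencil (contact force between any of the fingers, the arm and red_blank above 0.3 N or contact force between any of the fingers, the arm and white_blank above 0.3 N or contact force between any of the fingers, the arm and jar above 0.3 N or contact force between any of the fingers, the arm and pencil above 0.3 N).
It fails at once if the red or white blank, the jar or the pencil is shifted by more than 10 mm (distance of any of red_blank, white_blank, jar, pencil from where it was at the start of the episode above 0.01 m).
It also fails if it takes over 32 s, if anything falls off the work surface, if the arm or the gripper's body presses on something with over 40 N, if the wrist force passes 120 N, or if a joint passes its speed limit or range.

## Working session

There is one attempt and no reset: what is moved stays moved. The work goes in short steps, Python scripts to look and compute and a tool call to move; the robot and the scene stay as the last step left them, time stands still between calls to the robot, and variables do not carry over. Pictures are saved under pics/ and viewed, and the job is handed in when it is done.

Besides the shell and the picture viewer there is one more tool, called after ">>>" as name(argument=value, ...) on one line, values as JSON. arm_command: Moves the arm, as the interface text tells. Its arguments: {"type":"object","properties":{"commands":{"type":"array"}},"required":["commands"]}

```bash
mkdir -p pics; python3 - <<'E'
from rig import *
import cv2,numpy as np
s=read_state();print({k:np.round(v,3).tolist() for k,v in s.items()})
for n in("scene","top"):
    p,d=capture(n);cv2.imwrite(f"pics/{n}0.png",p[:,:,::-1]);np.savez(f"{n}0.npz",p=p,d=d)
    m=camera_model(n);print(n,np.round(m["intrinsics"],1).tolist(),np.round(m["pose"],3).tolist())
E
```

```text
{'time_s': 0.0, 'joint_positions': [62.653, 30.279, 82.156, -0.001, 67.689, -10.227], 'qvel': [0.032, 0.0, 0.005, -0.099, 0.005, 0.043], 'tau': [0.001, -44.004, -17.659, 0.063, 0.058, -0.0], 'position': [0.184, 0.597, 0.23], 'tcp_rot': [[-0.956, 0.294, -0.001], [0.294, 0.956, -0.002], [0.0, -0.002, -1.0]], 'force': [0.481, -0.312, -0.331], 'moment': [0.021, -0.034, 0.016], 'opening': 1.001}
scene [[411.2, 0.0, 251.1], [0.0, 411.2, 194.7], [0.0, 0.0, 1.0]] [[0.052, 0.757, -0.652, 1.321], [0.999, -0.04, 0.034, -0.111], [-0.0, -0.653, -0.758, 1.001], [0.0, 0.0, 0.0, 1.0]]
top [[407.5, 0.0, 259.1], [0.0, 407.5, 185.0], [0.0, 0.0, 1.0]] [[0.027, -0.995, 0.092, 0.426], [-0.999, -0.025, 0.02, -0.075], [-0.018, -0.093, -0.996, 1.11], [0.0, 0.0, 0.0, 1.0]]
```

View pics/scene0.png

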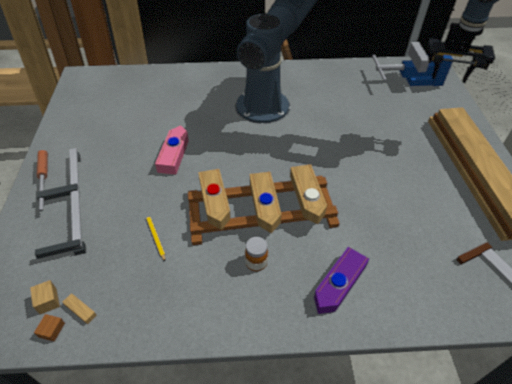

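View pics/top0.png

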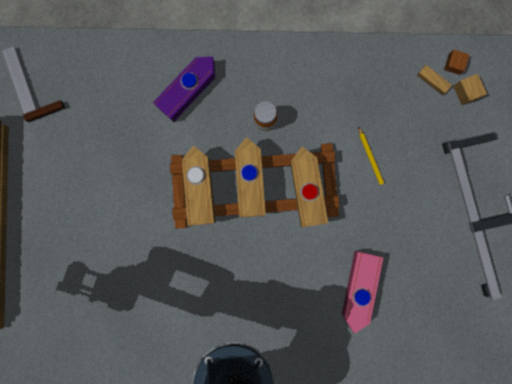

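Blue-topped candidates, scene view (top view):
- Wooden blank in the middle of the rack: (266,199) (top 250,173).
- Pink look-alike on the table: (173,141) (top 362,297).
- Purple look-alike on the table: (338,280) (top 190,80).

The ash blank on the rack fits the description. Next I'll measure it and check it in a close crop.

```bash
cat >h.py <<'E'
import cv2,numpy as np
from rig import *
def blue(p):
    h=cv2.cvtColor(p,cv2.COLOR_RGB2HSV);m=cv2.inRange(h,(112,150,60),(126,255,255))
    n,l,s,c=cv2.connectedComponentsWithStats(m);return [(c[i],s[i]) for i in range(1,n) if s[i][4]>25]
def ray(n,uv):
    m=camera_model(n);d=np.linalg.inv(m["intrinsics"])@[*uv,1];P=m["pose"];return P[:3,3],P[:3,:3]@d
def onz(n,uv,z):
    o,d=ray(n,uv);return o+d*(z-o[2])/d[2]
E
python3 - <<'E'
from h import *
for n in("scene","top"):
    z=np.load(n+"0.npz");p,d=z["p"],z["d"]
    for c,s in blue(p):
        o,r=ray(n,c);print(n,c.round(1),s.tolist(),onz(n,c,.092).round(4),"depth pt",(o+r*d[int(round(c[1])),int(round(c[0]))]).round(4))
p=np.load("top0.npz")["p"];q=p[135:235,165:345]
a=cv2.resize(q,None,fx=4,fy=4,interpolation=cv2.INTER_CUBIC)
cv2.imwrite("pics/crop1.png",a[:,:,::-1])
E
```

```text
scene [173.  141.2] [168, 138, 11, 8, 67] [ 0.2932 -0.3154  0.092 ] depth pt [ 0.2531 -0.3234  0.0565]
scene [265.5 198.2] [260, 193, 12, 11, 106] [ 0.554  -0.0299  0.092 ] depth pt [ 0.5543 -0.03    0.0923]
scene [338.4 279.1] [331, 272, 15, 15, 168] [0.8258 0.1309 0.092 ] depth pt [0.8042 0.1414 0.0524]
top [188.6  79.6] [182, 73, 15, 15, 171] [0.7883 0.1346 0.092 ] depth pt [0.8031 0.1432 0.0504]
top [248.9 172.3] [242, 165, 15, 15, 178] [ 0.5515 -0.028   0.092 ] depth pt [ 0.5518 -0.0279  0.0897]
top [362.2 297. ] [355, 290, 16, 15, 188] [ 0.2524 -0.3129  0.092 ] depth pt [ 0.2448 -0.3233  0.0476]
```

View pics/crop1.png

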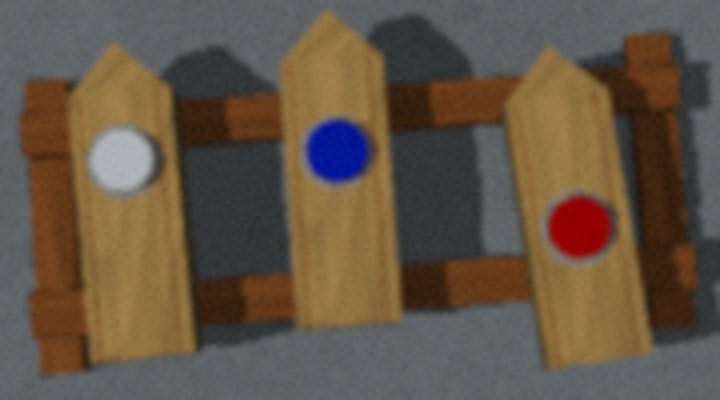

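The crop confirms it: the blue button sits on the ash middle blank at (340,150), with white on its left at (122,160) and red on its right at (580,227). The button centre is about (0.553, -0.029), top about 0.092. I'll go above it with the jaws shut, at the current height.

>>> arm_command(commands=[{"translation": [-0.9,-0.82,0],"dr": [0,0,0],"jaw": 1},{"translation": [-0.9,-0.82,0],"dr": [0,0,0],"jaw": 1},{"translation": [-0.9,-0.82,0],"dr": [0,0,0],"jaw": 1},{"translation": [-0.9,-0.82,0],"dr": [0,0,0],"jaw": 1},{"translation": [-0.9,-0.82,0],"dr": [0,0,0],"jaw": 1},{"translation": [-0.9,-0.82,0],"dr": [0,0,0],"jaw": 1},{"translation": [-0.9,-0.82,0],"dr": [0,0,0],"jaw": 1},{"translation": [-0.9,-0.82,0],"dr": [0,0,0],"jaw": 1},{"translation": [-0.9,-0.82,0],"dr": [0,0,0],"jaw": 1},{"translation": [-0.9,-0.82,0],"dr": [0,0,0],"jaw": 1},{"translation": [-0.9,-0.82,0],"dr": [0,0,0],"jaw": 1},{"translation": [-0.9,-0.82,0],"dr": [0,0,0],"jaw": 1}])

```text
time_s: 1.1
position: [0.3698, 0.2813, 0.2304]
tcp_rot: [[-0.956, 0.294, -0.001], [0.294, 0.956, -0.0], [0.0, -0.0, -1.0]]
force: [0.6, 0.0, 0.4]
opening: 0.174
```

>>> arm_command(commands=[{"translation": [-0.9,-0.82,0],"dr": [0,0,0],"jaw": 1},{"translation": [-0.9,-0.82,0],"dr": [0,0,0],"jaw": 1},{"translation": [-0.9,-0.82,0],"dr": [0,0,0],"jaw": 1},{"translation": [-0.9,-0.82,0],"dr": [0,0,0],"jaw": 1},{"translation": [-0.9,-0.82,0],"dr": [0,0,0],"jaw": 1},{"translation": [-0.9,-0.82,0],"dr": [0,0,0],"jaw": 1},{"translation": [-0.9,-0.82,0],"dr": [0,0,0],"jaw": 1},{"translation": [-0.9,-0.82,0],"dr": [0,0,0],"jaw": 1},{"translation": [-0.9,-0.82,0],"dr": [0,0,0],"jaw": 1},{"translation": [-0.9,-0.82,0],"dr": [0,0,0],"jaw": 1},{"translation": [0,0,0],"dr": [0,0,0],"jaw": 1},{"translation": [0,0,0],"dr": [0,0,0],"jaw": 1}])

```text
time_s: 2.1
position: [0.5247, 0.0193, 0.2301]
tcp_rot: [[-0.955, 0.297, -0.001], [0.297, 0.955, 0.0], [0.001, 0.0, -1.0]]
force: [-0.6, 0.7, 0.6]
opening: 0.005
```

```bash
python3 - <<'E'
from h import *
s=read_state();print(s["time_s"],s["position"],s["force"],s["opening"])
p,d=capture("wrist");np.savez("w1.npz",p=p,d=d);cv2.imwrite("pics/w1.png",p[:,:,::-1])
m=camera_model("wrist");print(np.round(m["intrinsics"],1).tolist(),np.round(m["mount"],3).tolist());print({k:v for k,v in m.items() if k not in("intrinsics","mount")})
T=np.eye(4);T[:3,:3]=s["tcp_rot"];T[:3,3]=s["position"];W=T@m["mount"];K=m["intrinsics"]
for c,st in blue(p):
    x,y=c[0]-K[0,2],c[1]-K[1,2];r=np.hypot(x,y);th=r/K[0,0];v=np.array([np.sin(th)*x/r,np.sin(th)*y/r,np.cos(th)])
    w=W[:3,:3]@v;print(c.round(1),st.tolist(),(W[:3,3]+w*(.092-W[2,3])/w[2]).round(4), "depth z",(W[:3,3]+w/v[2]*d[int(c[1]),int(c[0])]).round(4))
E
```

```text
2.1 [0.52467455 0.01925175 0.23010208] [-0.63704482  0.74667344  0.56744146] 0.005449417470879524
[[297.3, 0.0, 257.9], [0.0, 297.3, 187.8], [0.0, 0.0, 1.0]] [[0.001, -0.957, -0.289, 0.079], [1.0, 0.001, 0.001, -0.0], [-0.0, -0.289, 0.957, -0.155], [0.0, 0.0, 0.0, 1.0]]
{}
[221.8 214.3] [204, 198, 36, 34, 944] [ 0.5502 -0.0292  0.092 ] depth z [ 0.55   -0.029   0.0928]
[384.7 308.4] [374, 303, 22, 11, 167] [0.7473 0.1298 0.092 ] depth z [0.7882 0.1418 0.0518]
```

View pics/w1.png

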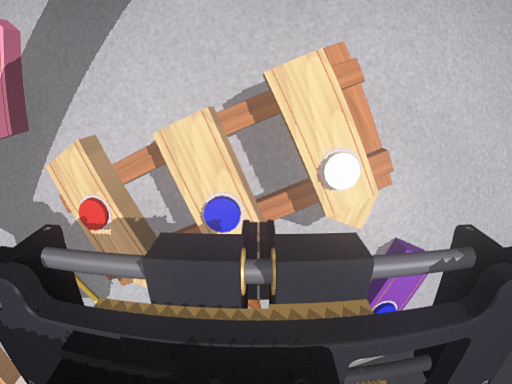

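The wrist view puts the blue button at (222,214), which gives (0.550, -0.029), z 0.093. That agrees with the other views, so I'll use (0.552, -0.029). Next: move over it and down to a tip about 12 mm above it.

>>> arm_command(commands=[{"translation": [-0.8,-0.76,0],"dr": [0,0,0],"jaw": 1},{"translation": [-0.8,-0.76,0],"dr": [0,0,0],"jaw": 1},{"translation": [0,0,0.8],"dr": [0,0,0],"jaw": 1},{"translation": [0,0,0.9],"dr": [0,0,0],"jaw": 1},{"translation": [0,0,0.9],"dr": [0,0,0],"jaw": 1},{"translation": [0,0,0.9],"dr": [0,0,0],"jaw": 1},{"translation": [0,0,0.7],"dr": [0,0,0],"jaw": 1},{"translation": [0,0,0.5],"dr": [0,0,0],"jaw": 1},{"translation": [0,0,0],"dr": [0,0,0],"jaw": 1},{"translation": [0,0,0],"dr": [0,0,0],"jaw": 1},{"translation": [0,0,0],"dr": [0,0,0],"jaw": 1}])

```text
time_s: 3.07
position: [0.5514, -0.0267, 0.1138]
tcp_rot: [[-0.956, 0.293, 0.001], [0.293, 0.956, -0.0], [-0.001, 0.0, -1.0]]
force: [0.6, 0.3, 0.6]
opening: 0.005
```

```bash
python3 - <<'E'
from h import *
s=read_state();print(s["time_s"],s["position"],s["force"],s["opening"])
for n in("scene","wrist"):
    p,d=capture(n);a=p[140:260,180:350] if n=="scene" else p[100:300,100:400]
    f=4 if n=="scene" else 2
    cv2.imwrite(f"pics/{n}2.png",cv2.resize(a,None,fx=f,fy=f,interpolation=cv2.INTER_CUBIC)[:,:,::-1])
E
```

```text
3.0667 [ 0.55141037 -0.02673266  0.11380903] [0.63059662 0.32846755 0.5943652 ] 0.0054308661213166715
```

View pics/scene2.png

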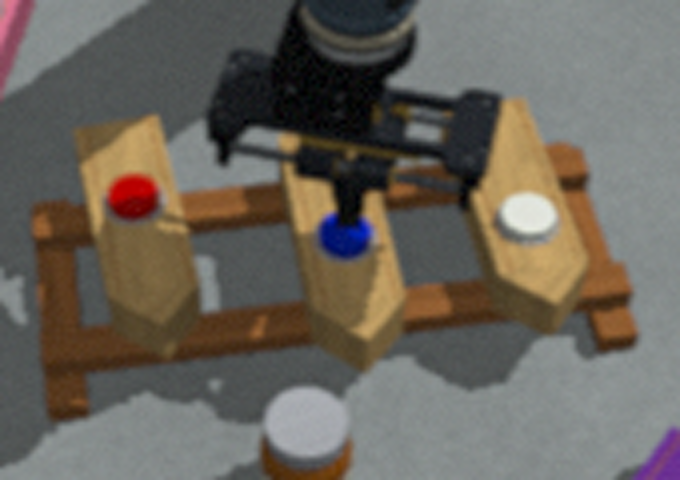

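View pics/wrist2.png

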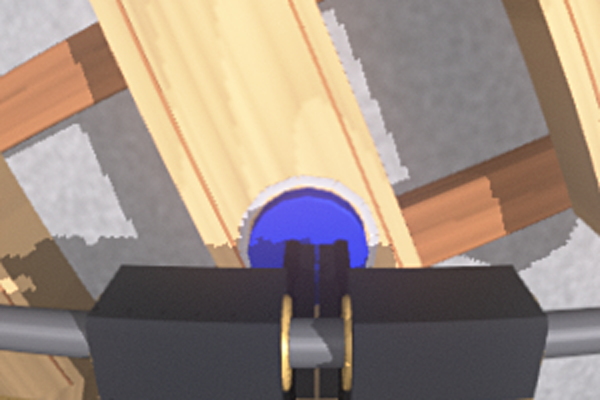

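The scene crop shows the shut fingertips over the middle of the blue button at (345,230). The wrist crop has it at (308,240), well centred. I'll creep down until the force shows contact.

>>> arm_command(commands=[{"translation": [0,-0.08,0.1],"dr": [0,0,0],"jaw": 1},{"translation": [0,0,0.1],"dr": [0,0,0],"jaw": 1},{"translation": [0,0,0.1],"dr": [0,0,0],"jaw": 1},{"translation": [0,0,0.1],"dr": [0,0,0],"jaw": 1},{"translation": [0,0,0],"dr": [0,0,0],"jaw": 1},{"translation": [0,0,0],"dr": [0,0,0],"jaw": 1}])

```text
time_s: 3.67
position: [0.5505, -0.0294, 0.1028]
tcp_rot: [[-0.956, 0.295, -0.001], [0.295, 0.956, 0.0], [0.001, -0.0, -1.0]]
force: [0.2, 0.8, -0.6]
opening: 0.01
```

>>> arm_command(commands=[{"translation": [0,0,0.06],"dr": [0,0,0],"jaw": 1},{"translation": [0,0,0.06],"dr": [0,0,0],"jaw": 1},{"translation": [0,0,0],"dr": [0,0,0],"jaw": 1},{"translation": [0,0,0],"dr": [0,0,0],"jaw": 1}])

```text
time_s: 4.0
position: [0.5508, -0.0295, 0.1]
tcp_rot: [[-0.956, 0.294, 0.0], [0.294, 0.956, -0.0], [-0.0, -0.0, -1.0]]
force: [0.7, 0.6, 0.3]
opening: 0.003
```

>>> arm_command(commands=[{"translation": [0,0,0.06],"dr": [0,0,0],"jaw": 1},{"translation": [0,0,0],"dr": [0,0,0],"jaw": 1},{"translation": [0,0,0],"dr": [0,0,0],"jaw": 1}])

```text
time_s: 4.25
position: [0.5508, -0.0295, 0.0987]
tcp_rot: [[-0.956, 0.294, 0.0], [0.294, 0.956, -0.0], [-0.0, -0.0, -1.0]]
force: [0.1, -0.4, 1.8]
opening: 0.006
```

>>> arm_command(commands=[{"translation": [0,0,0.04],"dr": [0,0,0],"jaw": 1},{"translation": [0,0,0],"dr": [0,0,0],"jaw": 1},{"translation": [0,0,0],"dr": [0,0,0],"jaw": 1}])

```text
time_s: 4.5
position: [0.5509, -0.0295, 0.0977]
tcp_rot: [[-0.956, 0.294, 0.0], [0.294, 0.956, -0.0], [-0.0, 0.0, -1.0]]
force: [-0.4, -0.1, 3.6]
opening: 0.006
```

Contact was at TCP z of about 0.100, and the force is rising at roughly 1.2–1.8 N/mm. I'll press a bit over 1 mm more, to around mid-travel, and hold for more than a second.

>>> arm_command(commands=[{"translation": [0,0,0.05],"dr": [0,0,0],"jaw": 1},{"translation": [0,0,0],"dr": [0,0,0],"jaw": 1},{"translation": [0,0,0],"dr": [0,0,0],"jaw": 1},{"translation": [0,0,0],"dr": [0,0,0],"jaw": 1}])

```text
time_s: 4.83
position: [0.5509, -0.0295, 0.0965]
tcp_rot: [[-0.956, 0.294, 0.0], [0.294, 0.956, -0.0], [-0.0, 0.0, -1.0]]
force: [0.1, -0.6, 4.7]
opening: -0.001
```

>>> arm_command(commands=[{"translation": [0,0,0],"dr": [0,0,0],"jaw": 1},{"translation": [0,0,0],"dr": [0,0,0],"jaw": 1},{"translation": [0,0,0],"dr": [0,0,0],"jaw": 1},{"translation": [0,0,0],"dr": [0,0,0],"jaw": 1},{"translation": [0,0,0],"dr": [0,0,0],"jaw": 1},{"translation": [0,0,0],"dr": [0,0,0],"jaw": 1},{"translation": [0,0,0],"dr": [0,0,0],"jaw": 1},{"translation": [0,0,0],"dr": [0,0,0],"jaw": 1}])

```text
time_s: 5.5
position: [0.5508, -0.0295, 0.0963]
tcp_rot: [[-0.956, 0.294, 0.0], [0.294, 0.956, -0.0], [-0.0, 0.0, -1.0]]
force: [-0.7, 0.1, 4.2]
opening: 0.005
```

>>> arm_command(commands=[{"translation": [0,0,0],"dr": [0,0,0],"jaw": 1},{"translation": [0,0,0],"dr": [0,0,0],"jaw": 1},{"translation": [0,0,0],"dr": [0,0,0],"jaw": 1},{"translation": [0,0,0],"dr": [0,0,0],"jaw": 1},{"translation": [0,0,0],"dr": [0,0,0],"jaw": 1},{"translation": [0,0,0],"dr": [0,0,0],"jaw": 1},{"translation": [0,0,0],"dr": [0,0,0],"jaw": 1},{"translation": [0,0,0],"dr": [0,0,0],"jaw": 1}])

```text
time_s: 6.17
position: [0.5508, -0.0295, 0.0963]
tcp_rot: [[-0.956, 0.294, 0.0], [0.294, 0.956, -0.0], [-0.0, -0.0, -1.0]]
force: [-0.3, -1.6, 5.0]
opening: 0.006
```

The button was held at about 4.6 N (roughly 3.8 mm) for 1.3 s. Now I'll draw straight up, slowly at first and then clear.

>>> arm_command(commands=[{"translation": [0,0,-0.1],"dr": [0,0,0],"jaw": 1},{"translation": [0,0,-0.2],"dr": [0,0,0],"jaw": 1},{"translation": [0,0,-0.6],"dr": [0,0,0],"jaw": 1},{"translation": [0,0,-0.9],"dr": [0,0,0],"jaw": 1},{"translation": [0,0,-0.9],"dr": [0,0,0],"jaw": 1},{"translation": [0,0,-0.9],"dr": [0,0,0],"jaw": 1},{"translation": [0,0,-0.9],"dr": [0,0,0],"jaw": 1},{"translation": [0,0,-0.8],"dr": [0,0,0],"jaw": 1},{"translation": [0,0,-0.7],"dr": [0,0,0],"jaw": 1},{"translation": [0,0,0],"dr": [0,0,0],"jaw": 1},{"translation": [0,0,0],"dr": [0,0,0],"jaw": 1},{"translation": [0,0,0],"dr": [0,0,0],"jaw": 1}])

```text
time_s: 7.17
position: [0.5494, -0.0291, 0.245]
tcp_rot: [[-0.956, 0.294, -0.003], [0.294, 0.956, 0.001], [0.003, -0.0, -1.0]]
force: [-0.0, 0.7, 0.7]
opening: 0.006
```

```bash
python3 - <<'E'
from h import *
s=read_state();print(s["time_s"],s["position"],s["force"],np.abs(s["qvel"]).max())
p,d=capture("scene");cv2.imwrite("pics/scene3.png",cv2.resize(p[140:290,130:390],None,fx=3,fy=3,interpolation=cv2.INTER_CUBIC)[:,:,::-1])
for c,st in blue(p):
    o,r=ray("scene",c);print(c.round(1),st.tolist(),onz("scene",c,.092).round(4),(o+r*d[int(round(c[1])),int(round(c[0]))]).round(4))
a=np.load("scene0.npz")["p"];df=cv2.absdiff(a,p).max(2);
cv2.imwrite("pics/diff3.png",cv2.resize(df[140:290,130:390],None,fx=3,fy=3))
E
```

```text
7.1667 [ 0.54940737 -0.02908511  0.24500791] [-0.04233213  0.68788038  0.70847072] 0.8819156337001735
[173.  141.1] [168, 138, 11, 8, 66] [ 0.2929 -0.3154  0.092 ] [ 0.2481 -0.3243  0.0524]
[265.5 198.2] [260, 193, 12, 11, 106] [ 0.554  -0.0299  0.092 ] [ 0.5572 -0.0303  0.0957]
[338.4 279.1] [331, 272, 15, 15, 169] [0.8256 0.1309 0.092 ] [0.8054 0.1408 0.0548]
```

View pics/scene3.png

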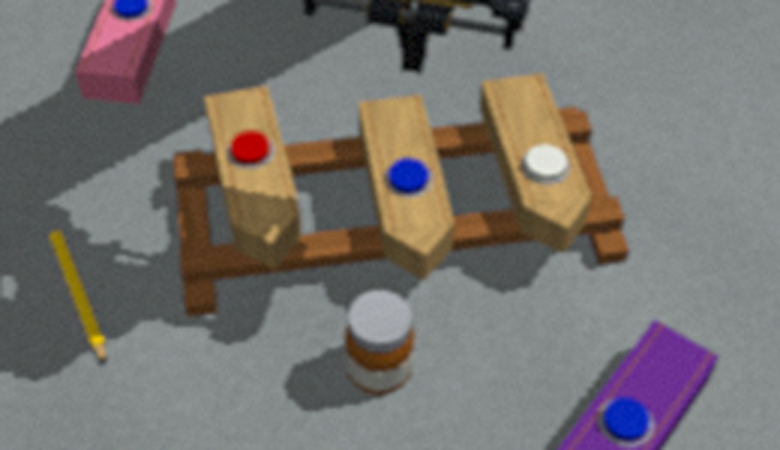

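View pics/diff3.png

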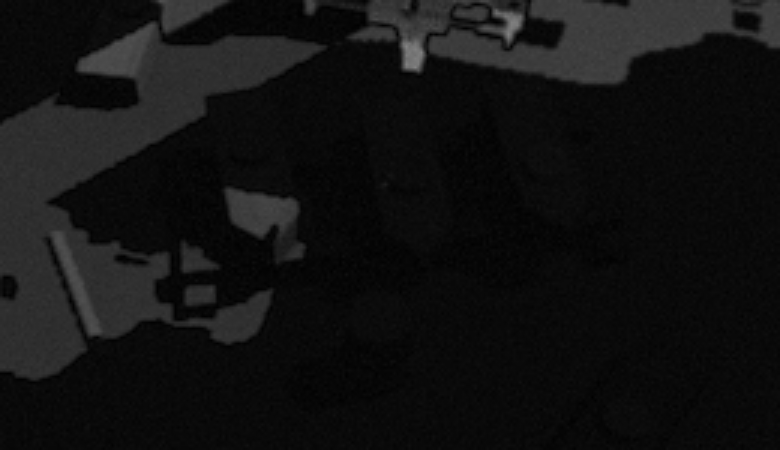

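The scene crop shows the blue button out again at (408,176), and its pixel centroid has not moved (265.5, 198.2 before and after). The difference image shows only the arm and shadow changes, with no shifted edges on the blanks, jar or pencil. The grasp point is about 0.256 m up, 164 mm above the button, so I'm handing in.

```bash
python3 -c "
from rig import *
print(hand_in())"
```

```text
the job is handed in; nothing more can be done
None
```

I pressed the blue button on the middle ash blank with the shut fingertips and handed the job in at about 7.2 s. The arm never went near the pink and purple look-alikes.

- **Press:** contact came at TCP z of about 0.100 m. I held the button at about 4.2–5.0 N, roughly 3.7 mm of its 8 mm travel, for about 1.3 s. I then drew straight up, leaving the grasp point about 164 mm above the button.
- **Last checks:** the blue button's centre in the scene image is unchanged from the start, (265.5, 198.2). The before/after difference shows only the arm and its shadow, with nothing shifted among the blanks, jar or pencil. The final force reading was at its noise level of about 0.7 N.
- **Disagreements:** the three cameras placed the button within about 4 mm of each other in x. The scene camera's depth reading of the button top was 92 mm at the start and 96 mm at the end. That probably comes from depth noise, since the centroid did not move. I checked that the button had sprung back only by image and depth, not from a joint reading.

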